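# Put the painted vase under the drying lamp on the carousel

### The job

Turn the carousel (its orange pegs are there to push) until the empty saucer lines up with the white loading pointer. Then take the vase out of the clear dust case through the round port in its roof, stand it in that saucer at the white pointer without dropping it and let go, and turn the carousel on until the vase lines up with the red pointer under the drying lamp. Leave the cup and bowl standing in their saucers, and do not disturb the green bead dish or the cone of thread.

Things in the scene. Friction and masses are not known exactly. Their poses are not given: they have to be found in the camera images.
- carousel: round wooden turntable, 310 mm across, turning freely and endlessly either way about a vertical axis on a fixed black base; light friction (0.06 N m) stops it where left. Origin on the axis, 23 mm below the disc's upper face (face 45 mm above the table); x points to the empty saucer, z up. Three saucers lie 90 mm from the axis, 120 degrees apart, three pegs halfway between
- saucer_empty (a point): centre of the empty white saucer, on the disc's face; it turns with the disc. Each saucer is a raised rim on the disc, 92 mm across outside, 84 inside, 8 high, with blue felt inside
- saucer_cup (a point): centre of the saucer in which the cup stands, on the disc's face
- saucer_bowl (a point): centre of the saucer in which the bowl stands, on the disc's face
- peg0 (a point): centre of the top of an upright round orange peg for turning the disc, 16 mm across, standing 70 mm above the disc's face, 140 mm from the axis, at 60 degrees (anticlockwise seen from above) from the empty saucer
- peg1 (a point): centre of the top of an upright round orange peg for turning the disc, 16 mm across, standing 70 mm above the disc's face, 140 mm from the axis, at 180 degrees (anticlockwise seen from above) from the empty saucer
- peg2 (a point): centre of the top of an upright round orange peg for turning the disc, 16 mm across, standing 70 mm above the disc's face, 140 mm from the axis, at 300 degrees (anticlockwise seen from above) from the empty saucer
- load_spot (a point): fixed point 90 mm from the carousel's axis at disc height, on the line from the axis to the white pointer: the empty saucer's centre comes here when it lines up. The white pointer (50 x 22 mm block, 40 high) stands beside the disc, 155 to 207 mm from the axis, on the side nearest the robot
- lamp_spot (a point): fixed point 90 mm from the axis at disc height, on the line to the red pointer (same shape), 120 degrees clockwise (from above) from the white one. Over it hangs the white drying lamp, 90 mm across, centre 100 mm from the axis, 253 to 308 mm above the table, so it cannot be reached from above; lamp post 235 mm from the axis behind the red pointer, foot 80 mm across
- vase_mid (a point): terracotta vase with a white band, 110 mm tall, 0.2 to 0.4 kg; this point is on its axis, 55 mm above the foot, z up. Foot 54 mm across, belly 68 mm from 18 to 34 mm up, straight neck 34 mm across from 62 mm up to the top. At first it stands in the dust case under the port on a grey pedestal (84 mm across, top 55 mm above the table), its top 11 mm below the port's top
- vase: the same vase; origin at the centre of its foot
- port (a point): centre of the round port in the roof of the dust case, at the top of its black collar, 176 mm above the table. Port 124 mm clear across, collar 144 mm outside; roof and collar together 11 mm thick
- case: fixed clear dust case with aluminium edges, 220 x 220 mm, roof 171 mm above the table, closed on all sides but the port; origin under its centre on the table, axes along its sides
- cup: terracotta cup with a blue band, loose in its saucer on the carousel, 66 mm across at the top, 70 high; origin at the centre of its foot, z up
- bowl: low terracotta bowl with a yellow band, loose in its saucer on the carousel, 81 mm across, 50 high; origin at the centre of its foot, z up
- bead_dish: green dish of dark beads, 124 mm across, 43 high; origin under its centre
- thread_cone: cone of blue thread, 64 mm across, 112 high; origin under its centre

How it is judged:
By the outcome, as a careful person would: the job done as asked, in the order asked, and still so for the second after the job is handed in, with the robot touching nothing.
It also fails if it takes over 72 s, if anything falls off the work surface, if the arm or the gripper's body presses on something with over 40 N, if the wrist force passes 120 N, or if a joint passes its speed limit or range.

### The arm

A 6-joint arm with a two-finger parallel gripper is mounted at the origin on the work surface. World frame = base frame: x ahead of the robot, y to its left, z up, the work surface at z = 0. Lengths are in m, angles in degrees, forces in N, time in s.
With the tool pointing down it reaches from about 0.375 to 0.9 m from the base axis. Payload 3.1 kg.
Tool frame: the origin (TCP) lies at the very end of the fingers, on their centre line; the grasp point (between the pads) lies bot.grip_point_offset behind it (bot.grip_point_offset is the distance from the TCP to the grasp point, in m); z points along the fingers, y is the line along which they close (so a half turn about z gives the same grasp; the last joint's range is limited). The gripper opens to 87 mm and grips with 3 to 60 N. Pads are 19 mm wide; open, the fingers measure 117 mm over their backs; the gripper's body (75 mm by 190 mm) begins 51 mm behind the grasp point.
Start: joints at [-86.832, 30.224, 82.088, -0, 67.689, -10.227], TCP at [0.145, -0.608, 0.223] pointing down, gripper open.
Joint ranges: [-176.69, 176.69], [-43.24, 126.21], [12.49, 139.97], [-82, 262], [0, 151.66], [-163.58, 163.58]. Speed limits (degrees/s): [159.86, 159.86, 180, 180, 180, 180].

### API

Orientations are given as a 3x3 rotation matrix whose columns are the frame's x, y, z axes.
In Python, from rig import bot, viewer, ticket gives the robot as it stands.
- The arm moves only by the tool servo_tool, never from a script. Its argument "targets" is a list of rows, each an object with "offset": the shift along the tool's x, y, z in m, a list of three; "dr": the turn, a rotation vector about the tool's x, y, z in degrees, a list of three. In form: [{"offset": [x, y, z], "dr": [ax, ay, az]}, ...]. A call has 1 to 20 rows; each row is the pose to reach, as a shift and turn from the pose commanded when the call began, along the tool's axes at that moment; what a row does not reach only later rows make up. A row lasts 1/12 s, in which the tool goes at most 41.7 mm and 7.16 degrees, less where a joint would pass 70% of its speed; a pose out of reach is approached as far as the arm can. A call with a gripper value outside its range is refused whole. "gripper" is the gripper command: -1 is fully open, 1 is shut, values between are in proportion, set as the call begins (left out, the last holds). The fingers move at their own pace and stop on an object; the grip force is fixed at half the most. Time passes only in rows, so rows that repeat a pose let the fingers close. It gives the time, the measured TCP pose, the force, the opening and the grip force at its end, in the units of the state.
- bot.read_state(): the state, without advancing time (a new reading comes with each control period).
- viewer.capture(name): name is "side" or "top"; returns a dict with "color" (384x512x3 uint8, red, green, blue), "camera_matrix" (3x3 intrinsics, pixels), "k1" (the pictures are not rectified: a ray, as slopes to the right and down, at radius r is drawn at 1 + k1 r^2 times it, then the intrinsics apply), "R" (3x3) and "t" (3): a world point X has camera coordinates R X + t. Camera axes: x right, y down, z forward; pixel columns grow to the right and rows downward; lengths in m; the calibration is good to about 2 mm. A picture is of the moment at which its call begins. There is no depth.
- ticket.hand_in(): hands the job in; it is judged then, once.
The state is a dict: "time_s": time; "joint_positions": joint angles; "qvel": joint speeds; "tau": joint torques, N m; "position": TCP position; "tcp_rot": TCP orientation; "force": force on the tool from outside, world axes, zero at the start; "moment": the same for the moment, N m; "opening": opening from 0.0 (shut) to 1.0 (fully open); "grasp_force": force on a finger pad.
Only numpy, scipy, OpenCV 4.12 (cv2) and the standard library are available. Lean on these libraries where they do the work, as an engineer would, in place of code of your own. Each camera call takes 0.05 s, during which the arm holds its last target. There are 200 camera calls.

## Working session

There is one attempt and no reset: what is moved stays moved. The work goes in short steps, Python scripts to look and compute and a tool call to move; the robot and the scene stay as the last step left them, time stands still between calls to the robot, and variables do not carry over. Pictures are saved under pics/ and viewed, at most 10 in all, crops included, and the job is handed in when it is done.

Besides the shell and the picture viewer there is one more tool, called after ">>>" in YAML: its name, and indented under it one key for each argument. servo_tool: Moves the arm, as the interface text tells. Its arguments: {"type":"object","properties":{"targets":{"type":"array"},"gripper":{"type":"number"}},"required":["targets"]}

```bash
mkdir -p pics; ls; python3 - <<'E'
from rig import bot, viewer
import cv2,numpy as np
s=bot.read_state();print(s['time_s'],s['position'],s['tcp_rot'],s['opening'],bot.grip_point_offset)
for n in('side','top'):
    c=viewer.capture(n);cv2.imwrite(f'pics/{n}0.png',c['color'][:,:,::-1])
    np.savez(f'pics/{n}0.npz',**c)
    print(n,c['camera_matrix'],c['k1'],c['R'],c['t'])
E
```

```text
pics
0.0 [ 0.1447928  -0.60722274  0.22156771] [[ 9.72789538e-01  2.31690521e-01 -1.27361060e-04]
 [ 2.31690235e-01 -9.72787124e-01  2.20130141e-03]
 [ 3.86125473e-04 -2.17091130e-03 -9.99997569e-01]] 1.0008637120669635 0.0187
side [[469.90812082   0.         251.42255398]
 [  0.         469.90812082 192.18556847]
 [  0.           0.           1.        ]] 0.04836797293293979 [[ 0.99176342  0.1271197   0.01568128]
 [ 0.09075012 -0.61100502 -0.78640783]
 [-0.09038659  0.7813536  -0.61750856]] [-0.51482854  0.03633626  1.54936781]
top [[496.09147762   0.         258.79305121]
 [  0.         496.09147762 192.06030819]
 [  0.           0.           1.        ]] -0.1685466436082191 [[ 0.09951729 -0.99502293  0.00506681]
 [-0.9731131  -0.09838645 -0.20825704]
 [ 0.20771903  0.0157946  -0.97806101]] [-0.06990643  0.54840326  1.35400381]
```

View pics/side0.png

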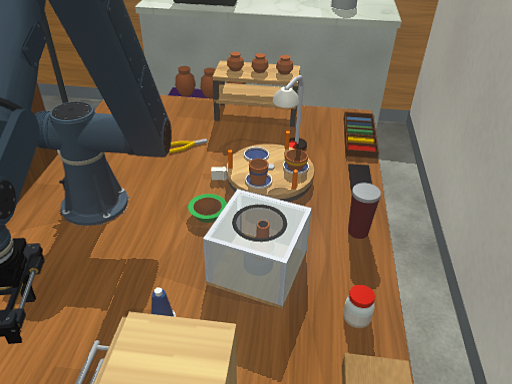

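View pics/top0.png

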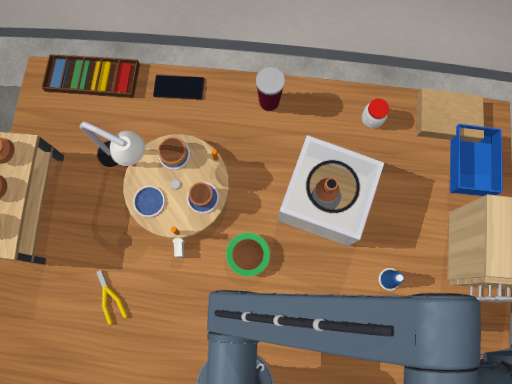

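The side view shows the carousel (disc about (270,170)), the case with its port (260,222), the green dish (208,207) and the cone (160,300). In the top view I see:
- **Carousel:** disc about (176,185), empty saucer (149,201), cup (202,196), bowl (173,153).
- **Pegs:** (214,153) and (174,230), with the third behind the lamp (128,148).
- **Pointer and case:** white pointer (178,247), port (332,186), vase neck (331,184).
- **Other objects:** dish (248,255), cone (391,279).

```bash
cat > h.py <<'E'
import numpy as np,cv2
from rig import bot,viewer
def dist(c):return np.array([c['k1'],0,0,0,0.])
def proj(c,P):
    r,_=cv2.Rodrigues(np.asarray(c['R']));return cv2.projectPoints(np.float64(P).reshape(-1,1,3),r,np.float64(c['t']),np.float64(c['camera_matrix']),dist(c))[0][:,0]
def cast(c,px,z):
    n=cv2.undistortPoints(np.float64(px).reshape(-1,1,2),np.float64(c['camera_matrix']),dist(c))[:,0]
    R=np.asarray(c['R']);C=-R.T@np.asarray(c['t']);d=np.c_[n,np.ones(len(n))]@R
    return C+d*((z-C[2])/d[:,2])[:,None]
def blobs(c,lo,hi,box,amin=5):
    hsv=cv2.cvtColor(np.ascontiguousarray(c['color']),cv2.COLOR_RGB2HSV);m=cv2.inRange(hsv,np.array(lo),np.array(hi))
    k=np.zeros_like(m);x0,y0,x1,y1=box;k[y0:y1,x0:x1]=m[y0:y1,x0:x1]
    n,l,st,ce=cv2.connectedComponentsWithStats(k)
    return [(st[i,4],ce[i].round(1),st[i,:4],l==i) for i in range(1,n) if st[i,4]>=amin]
E
python3 - <<'E'
from h import *
T=dict(np.load('pics/top0.npz'));S=dict(np.load('pics/side0.npz'))
def show(n,c,z,*a):
    for b in blobs(c,*a): print(n,b[0],b[1],b[2],cast(c,b[1],z)[0].round(4))
show('felt',T,.046,(105,120,60),(125,255,255),(120,125,235,240))
show('peg T',T,.115,(8,200,150),(18,255,255),(120,125,235,245))
show('peg S',S,.08,(8,200,150),(18,255,255),(215,120,325,210))
show('white T',T,.04,(0,0,190),(180,40,255),(160,225,200,265))
show('green',T,.04,(50,120,80),(80,255,255),(215,220,280,285),50)
show('collar',T,.176,(0,0,0),(180,255,50),(295,150,370,220),100)
show('cone',T,.112,(0,0,180),(180,40,255),(375,260,410,295))
hs=cv2.cvtColor(T['color'],cv2.COLOR_RGB2HSV)
for p in [(174,230),(214,153),(178,243),(149,201),(307,190)]: print(p,hs[p[1],p[0]])
im=cv2.resize(T['color'][120:270,110:390,::-1],None,fx=2.85,fy=2.85,interpolation=cv2.INTER_CUBIC);cv2.imwrite('pics/c0.png',im)
E
```

```text
felt 14 [176.4 164.9] [170 162  13   5] [0.6116 0.2327 0.046 ]
felt 553 [148.5 201. ] [136 188  26  27] [0.497 0.299 0.046]
felt 125 [206.4 203. ] [190 188  27  23] [0.5083 0.1315 0.046 ]
peg T 24 [214.  151.5] [212 149   5   6] [0.6428 0.1199 0.115 ]
peg T 24 [173.1 229.3] [171 227   5   6] [0.415  0.2043 0.115 ]
peg S 12 [287.5 132. ] [286 131   4   3] [0.6014 0.4167 0.08  ]
peg S 12 [229.5 151. ] [228 150   4   3] [0.4069 0.2553 0.08  ]
peg S 11 [295.5 171.1] [294 170   4   3] [0.645  0.1677 0.08  ]
white T 148 [177.4 246.6] [173 238  10  19] [0.3761 0.1993 0.04  ]
green 653 [248.2 254.4] [227 233  43  43] [ 0.3749 -0.0026  0.04  ]
collar 341 [332.4 186.5] [307 161  52  52] [ 0.5618 -0.207   0.176 ]
cone 51 [383.  277.3] [379 268  16  22] [ 0.342  -0.3704  0.112 ]
cone 37 [399.1 277.3] [396 274   7   7] [ 0.3457 -0.4147  0.112 ]
(174, 230) [ 17 233 232]
(214, 153) [ 16 232 221]
(178, 243) [ 21   8 233]
(149, 201) [111 121 152]
(307, 190) [120  11  47]
```

View pics/c0.png

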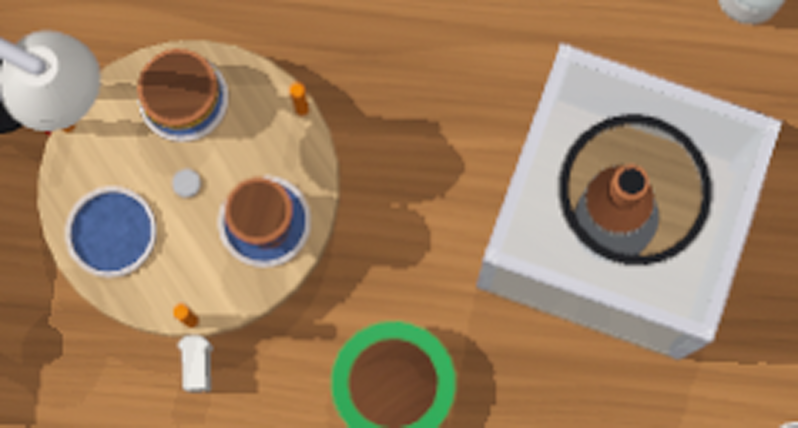

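The crop shows the hub at (187,183), the saucers and both visible pegs ((298,90) and (183,313) in crop pixels), the pointer at (195,365), and the vase neck inside the collar. Next I fit the carousel pose, port, vase and pointer.

```bash
cat > fit.py <<'E'
from h import *
from scipy.optimize import least_squares
def carousel(obs,x0,cxy=None):
    # obs: (cam,pixel,radius,angle off empty,z) ; returns cx,cy,theta(deg)
    def f(v):
        cx,cy=(v[:2] if cxy is None else cxy);th=v[-1];r=[]
        for c,p,R,a,z in obs:
            t=np.radians(th+a);r+=list(proj(c,[cx+R*np.cos(t),cy+R*np.sin(t),z])[0]-p)
        return r
    s=least_squares(f,x0,x_scale=[.01]*(len(x0)-1)+[1.]);return s.x,np.round(s.fun,1)
E
python3 - <<'E'
from fit import *
T=dict(np.load('pics/top0.npz'));S=dict(np.load('pics/side0.npz'))
pT=[b[1] for b in blobs(T,(8,200,150),(18,255,255),(120,125,235,245))]
pS=[b[1] for b in blobs(S,(8,200,150),(18,255,255),(215,120,325,210))]
obs=[(T,pT[0],.14,180,.115),(T,pT[1],.14,60,.115),(T,[148.5,201],.09,0,.047),
 (S,pS[0],.14,300,.115),(S,pS[1],.14,60,.115),(S,pS[2],.14,180,.115)]
v,r=carousel(obs,[.545,.225,125]);print(v,r)
# wood pointer: top-face bright part
for b in blobs(T,(0,0,225),(180,40,255),(165,232,190,262)):print('ptr',b[0],b[1],b[2],cast(T,b[1],.04)[0])
w=cast(T,[177.4,246.6],.03)[0];print('ptr angle',np.degrees(np.arctan2(w[1]-v[1],w[0]-v[0])),np.hypot(*(w[:2]-v[:2])))
# port: enclosing ellipse of collar outer edge, top and side
for n,c,box in(('T',T,(295,150,370,220)),('S',S,(225,195,295,245))):
    b=max(blobs(c,(0,0,0),(180,255,75),box,30),key=lambda q:q[0]);ct=cv2.findContours(b[3].astype(np.uint8),0,1)[0]
    e=cv2.fitEllipse(max(ct,key=len));print('port',n,b[0],e,cast(c,e[0],.174))
# vase neck opening dark
hs=cv2.cvtColor(T['color'],cv2.COLOR_RGB2HSV);print(hs[178:192:2,322:342:2,2])
for b in blobs(T,(0,0,0),(180,255,70),(322,174,342,192),6):print('vase top',b[0],b[1],cast(T,b[1],.165))
E
```

```text
[  0.55405681   0.22787756 129.59622699] [-0.  -0.2 -0.  -0.4  0.5  0.1 -0.1 -0.2  0.1 -0.3 -0.5 -0.4]
ptr 117 [177.5 246.9] [173 239   9  17] [0.37523903 0.19891916 0.04      ]
ptr angle -171.37397490231032 0.1791950535537857
port T 444 ((332.4783935546875, 186.18026733398438), (50.75359344482422, 52.441184997558594), 136.05113220214844) [[ 0.56315736 -0.20746626  0.174     ]]
port S 385 ((259.2288513183594, 222.5801239013672), (35.373416900634766, 53.671653747558594), 92.13700103759766) [[ 0.56387765 -0.21053645  0.174     ]]
[[149 122 108 151 160 155 167 147 145 146]
 [ 87  87 173 106  38  37  70 170 145 147]
 [ 89 100 180  38  37  38  37 146 151 146]
 [ 91 143 177  36  38  38  37 139 150 158]
 [ 95 142 189  73  38  37  37 182 119 155]
 [100 121 134 178 150 143 176 118 112 151]
 [105  84 130 122 122 116 107 116 113 145]]
vase top 59 [331.2 183.1] [[ 0.57331758 -0.20471711  0.165     ]]
```

```bash
cat > plan.py <<'E'
import numpy as np
from scipy.spatial.transform import Rotation as Ro
from rig import bot
def down(yaw):
    c,s=np.cos(np.radians(yaw)),np.sin(np.radians(yaw));return np.array([[c,s,0],[s,-c,0],[0,0,-1.]])
def plan(w,pose=None):
    s=bot.read_state();p,R=(np.array(s['position']),np.array(s['tcp_rot'])) if pose is None else (np.array(pose[:3]),down(pose[3]))
    yaw=np.degrees(np.arctan2(R[1,0],R[0,0]));print('t',s['time_s'],p.round(4),'yaw',round(yaw,1),'j',np.round(s['joint_positions'],0),'op',round(s['opening'],3))
    for x,y,z,a in w:
        o=R.T@(np.array([x,y,z])-p);d=(Ro.from_matrix(R.T@down(a))).as_rotvec(True)
        print('{"offset":%s,"dr":%s}'%(o.round(3).tolist(),d.round(1).tolist()))
E
python3 - <<'E'
from plan import *
plan([(.33,-.38,.25,60),(.47,-.12,.25,113)])
plan([(.45,.05,.22,150),(.416,.205,.17,189.6),(.416,.205,.095,189.6)],(.47,-.12,.25,113))
from h import *
S=dict(np.load('pics/side0.npz'))
for b in blobs(S,(0,0,0),(180,255,70),(254,218,272,240),3):print('vase top S',b[0],b[1],cast(S,b[1],.165))
for b in blobs(S,(0,0,170),(180,40,255),(208,162,232,184),6):print('ptr',b[0],b[1],b[2],cast(S,b[1],.04))
print(proj(S,[[.3745,.201,.04],[.554,.228,.045]]))
E
```

```text
t 0.1 [ 0.1448 -0.6073  0.2217] yaw 13.4 j [-87.  30.  82.   0.  68. -10.] op 1.003
{"offset":[0.233, -0.178, -0.028],"dr":[-0.1, -0.1, -46.6]}
{"offset":[0.429, -0.399, -0.027],"dr":[-0.1, -0.1, -99.6]}
t 0.1 [ 0.47 -0.12  0.25] yaw 113.0 j [-87.  30.  82.   0.  68. -10.] op 1.003
{"offset":[0.164, 0.048, 0.03],"dr":[0.0, 0.0, -37.0]}
{"offset":[0.32, 0.077, 0.08],"dr":[0.0, 0.0, -76.6]}
{"offset":[0.32, 0.077, 0.155],"dr":[0.0, 0.0, -76.6]}
vase top S 37 [262.8 223.6] [[ 0.57272455 -0.20314291  0.165     ]]
vase top S 31 [263.4 238.5] [[ 0.58032864 -0.25899382  0.165     ]]
ptr 60 [218.4 168.6] [211 167  15   5] [[0.3763526  0.19906479 0.04      ]]
[[217.97937645 168.23853983]
 [269.74168148 167.08884273]]
```

>>> servo_tool:
  targets:
    - {"offset": [0.233, -0.178, -0.028], "dr": [0, 0, -47]}
    - {"offset": [0.233, -0.178, -0.028], "dr": [0, 0, -47]}
    - {"offset": [0.233, -0.178, -0.028], "dr": [0, 0, -47]}
    - {"offset": [0.233, -0.178, -0.028], "dr": [0, 0, -47]}
    - {"offset": [0.233, -0.178, -0.028], "dr": [0, 0, -47]}
    - {"offset": [0.233, -0.178, -0.028], "dr": [0, 0, -47]}
    - {"offset": [0.233, -0.178, -0.028], "dr": [0, 0, -47]}
    - {"offset": [0.429, -0.399, -0.027], "dr": [0, 0, -100]}
    - {"offset": [0.429, -0.399, -0.027], "dr": [0, 0, -100]}
    - {"offset": [0.429, -0.399, -0.027], "dr": [0, 0, -100]}
    - {"offset": [0.429, -0.399, -0.027], "dr": [0, 0, -100]}
    - {"offset": [0.429, -0.399, -0.027], "dr": [0, 0, -100]}
    - {"offset": [0.429, -0.399, -0.027], "dr": [0, 0, -100]}
    - {"offset": [0.429, -0.399, -0.027], "dr": [0, 0, -100]}
    - {"offset": [0.429, -0.399, -0.027], "dr": [0, 0, -100]}
  gripper: 0.22

```text
time_s: 1.35
position: [0.4712, -0.1148, 0.2494]
tcp_rot: [[-0.407, 0.914, 0.001], [0.914, 0.407, 0.003], [0.002, 0.002, -1.0]]
force: [-0.0, -0.5, -0.2]
opening: 0.391
grasp_force: 0.0
```

```bash
python3 - <<'E'
from plan import *
plan([(.45,.05,.22,150),(.416,.205,.17,189.6),(.416,.205,.095,189.6)])
E
```

```text
t 1.35 [ 0.4712 -0.1148  0.2494] yaw 114.0 j [-27.  17. 100.   0.  63. -51.] op 0.391
{"offset":[0.159, 0.048, 0.03],"dr":[0.1, -0.1, -36.0]}
{"offset":[0.314, 0.079, 0.08],"dr":[0.2, -0.1, -75.6]}
{"offset":[0.314, 0.079, 0.155],"dr":[0.2, -0.1, -75.6]}
```

>>> servo_tool:
  targets:
    - {"offset": [0.159, 0.048, 0.03], "dr": [0, 0, -36]}
    - {"offset": [0.159, 0.048, 0.03], "dr": [0, 0, -36]}
    - {"offset": [0.159, 0.048, 0.03], "dr": [0, 0, -36]}
    - {"offset": [0.159, 0.048, 0.03], "dr": [0, 0, -36]}
    - {"offset": [0.159, 0.048, 0.03], "dr": [0, 0, -36]}
    - {"offset": [0.314, 0.079, 0.08], "dr": [0, 0, -75.6]}
    - {"offset": [0.314, 0.079, 0.08], "dr": [0, 0, -75.6]}
    - {"offset": [0.314, 0.079, 0.08], "dr": [0, 0, -75.6]}
    - {"offset": [0.314, 0.079, 0.08], "dr": [0, 0, -75.6]}
    - {"offset": [0.314, 0.079, 0.08], "dr": [0, 0, -75.6]}
    - {"offset": [0.314, 0.079, 0.08], "dr": [0, 0, -75.6]}
    - {"offset": [0.314, 0.079, 0.08], "dr": [0, 0, -75.6]}
    - {"offset": [0.314, 0.079, 0.08], "dr": [0, 0, -75.6]}

```text
time_s: 2.43
position: [0.4173, 0.1993, 0.1693]
tcp_rot: [[-0.988, -0.155, -0.001], [-0.155, 0.988, -0.0], [0.001, -0.0, -1.0]]
force: [0.1, -0.5, 0.4]
opening: 0.389
grasp_force: 0.0
```

```bash
python3 - <<'E'
from plan import *
c=np.array([.554,.228])
w=[(.416,.205,.095,189.6)]
for a in (195,201,207,213,219,225,231,237,242,246,249.2):
    t=np.radians(a);w.append((c[0]+.14*np.cos(t),c[1]+.14*np.sin(t),.095,a))
plan(w)
from h import *
c=viewer.capture('side');cv2.imwrite('pics/s1.png',cv2.resize(c['color'][60:250,130:350,::-1],None,fx=3,fy=3))
E
```

```text
t 2.4333 [0.4173 0.1993 0.1693] yaw -171.1 j [ 12.  23. 108.   0.  49. -87.] op 0.389
{"offset":[0.0, 0.006, 0.074],"dr":[-0.0, -0.0, -0.7]}
{"offset":[-0.0, -0.008, 0.074],"dr":[0.0, -0.0, -6.1]}
{"offset":[-0.003, -0.022, 0.074],"dr":[0.0, -0.0, -12.1]}
{"offset":[-0.006, -0.036, 0.074],"dr":[0.0, -0.0, -18.1]}
{"offset":[-0.012, -0.05, 0.074],"dr":[0.0, -0.0, -24.1]}
{"offset":[-0.018, -0.063, 0.074],"dr":[0.0, -0.0, -30.1]}
{"offset":[-0.026, -0.075, 0.074],"dr":[0.0, -0.0, -36.1]}
{"offset":[-0.036, -0.087, 0.074],"dr":[0.0, -0.0, -42.1]}
{"offset":[-0.046, -0.097, 0.074],"dr":[0.0, -0.0, -48.1]}
{"offset":[-0.055, -0.105, 0.074],"dr":[0.0, -0.0, -53.1]}
{"offset":[-0.063, -0.11, 0.074],"dr":[0.0, -0.0, -57.1]}
{"offset":[-0.07, -0.114, 0.074],"dr":[0.0, -0.0, -60.3]}
```

View pics/s1.png

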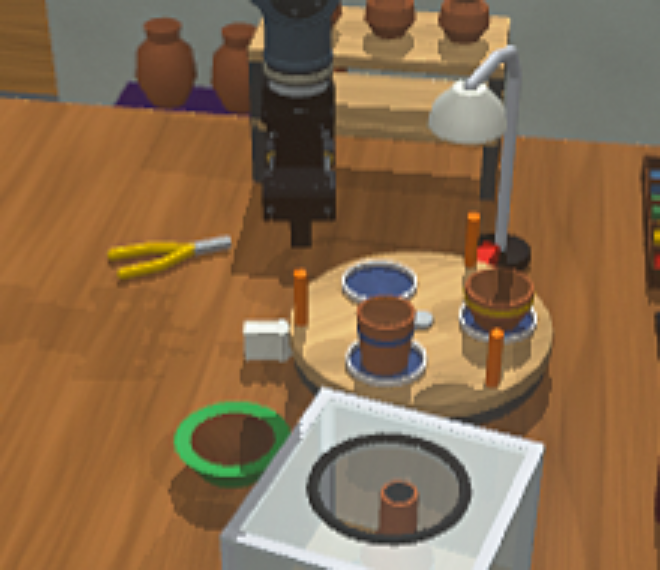

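The tool hovers over the peg near the white pointer (fingers (300,235), peg top (300,272) in the crop). All three pegs and the pointer are visible. Lowering to cage the peg.

>>> servo_tool:
  targets:
    - {"offset": [0, 0.006, 0.04], "dr": [0, 0, 0]}
    - {"offset": [0, 0.006, 0.074], "dr": [0, 0, 0]}
    - {"offset": [0, 0.006, 0.074], "dr": [0, 0, 0]}
    - {"offset": [0, 0.006, 0.074], "dr": [0, 0, 0]}

```text
time_s: 2.82
position: [0.4154, 0.2042, 0.0945]
tcp_rot: [[-0.988, -0.154, -0.005], [-0.154, 0.988, -0.001], [0.005, -0.0, -1.0]]
force: [-0.1, -0.6, 0.2]
opening: 0.391
grasp_force: 0.0
```

```bash
python3 - <<'E'
from plan import *
c=np.array([.554,.228])
w=[]
for a in (191,193,196,199.5,203,206.5,210,213.5,217,220.5,224,227.5,231,234.5,238,241.5,244.5,247,249.2):
    t=np.radians(a);w.append((c[0]+.14*np.cos(t),c[1]+.14*np.sin(t),.095,a))
plan(w)
E
```

```text
t 2.8167 [0.4154 0.2042 0.0945] yaw -171.1 j [ 12.  31. 111.  -0.  38. -87.] op 0.391
{"offset":[-0.001, -0.003, -0.001],"dr":[-0.0, -0.3, -2.1]}
{"offset":[-0.001, -0.008, -0.001],"dr":[-0.0, -0.3, -4.1]}
{"offset":[-0.002, -0.015, -0.001],"dr":[0.0, -0.3, -7.1]}
{"offset":[-0.003, -0.024, -0.001],"dr":[0.0, -0.3, -10.6]}
{"offset":[-0.005, -0.032, -0.001],"dr":[0.0, -0.3, -14.1]}
{"offset":[-0.007, -0.04, -0.001],"dr":[0.0, -0.3, -17.6]}
{"offset":[-0.01, -0.048, -0.001],"dr":[0.0, -0.3, -21.1]}
{"offset":[-0.013, -0.056, -0.001],"dr":[0.0, -0.3, -24.6]}
{"offset":[-0.017, -0.064, -0.001],"dr":[0.1, -0.3, -28.1]}
{"offset":[-0.021, -0.071, -0.001],"dr":[0.1, -0.3, -31.6]}
{"offset":[-0.026, -0.078, -0.001],"dr":[0.1, -0.3, -35.1]}
{"offset":[-0.031, -0.085, -0.001],"dr":[0.1, -0.3, -38.6]}
{"offset":[-0.037, -0.092, -0.001],"dr":[0.1, -0.3, -42.1]}
{"offset":[-0.043, -0.098, -0.001],"dr":[0.1, -0.3, -45.6]}
{"offset":[-0.049, -0.104, -0.001],"dr":[0.1, -0.3, -49.1]}
{"offset":[-0.056, -0.109, -0.001],"dr":[0.1, -0.3, -52.6]}
{"offset":[-0.062, -0.113, -0.001],"dr":[0.1, -0.3, -55.6]}
{"offset":[-0.067, -0.117, -0.001],"dr":[0.1, -0.3, -58.1]}
{"offset":[-0.071, -0.119, -0.001],"dr":[0.1, -0.3, -60.3]}
```

>>> servo_tool:
  targets:
    - {"offset": [0, -0.003, 0], "dr": [0, 0, -2]}
    - {"offset": [-0.001, -0.008, 0], "dr": [0, 0, -4]}
    - {"offset": [-0.002, -0.015, 0], "dr": [0, 0, -7]}
    - {"offset": [-0.003, -0.024, 0], "dr": [0, 0, -10.6]}
    - {"offset": [-0.005, -0.032, 0], "dr": [0, 0, -14]}
    - {"offset": [-0.007, -0.04, 0], "dr": [0, 0, -17.6]}
    - {"offset": [-0.01, -0.048, 0], "dr": [0, 0, -21]}
    - {"offset": [-0.013, -0.056, 0], "dr": [0, 0, -24.6]}
    - {"offset": [-0.017, -0.064, 0], "dr": [0, 0, -28]}
    - {"offset": [-0.021, -0.071, 0], "dr": [0, 0, -31.6]}
    - {"offset": [-0.026, -0.078, 0], "dr": [0, 0, -35]}
    - {"offset": [-0.031, -0.085, 0], "dr": [0, 0, -38.6]}
    - {"offset": [-0.037, -0.092, 0], "dr": [0, 0, -42]}
    - {"offset": [-0.043, -0.098, 0], "dr": [0, 0, -45.6]}
    - {"offset": [-0.049, -0.104, 0], "dr": [0, 0, -49]}
    - {"offset": [-0.056, -0.109, 0], "dr": [0, 0, -52.6]}
    - {"offset": [-0.062, -0.113, 0], "dr": [0, 0, -55.6]}
    - {"offset": [-0.067, -0.117, 0], "dr": [0, 0, -58]}
    - {"offset": [-0.071, -0.119, 0], "dr": [0, 0, -60.3]}
    - {"offset": [-0.071, -0.119, 0], "dr": [0, 0, -60.3]}
  gripper: 0.4

```text
time_s: 4.48
position: [0.5083, 0.0977, 0.0985]
tcp_rot: [[-0.355, -0.935, 0.007], [-0.935, 0.355, -0.0], [-0.002, -0.006, -1.0]]
force: [1.3, 0.7, -0.4]
opening: 0.299
grasp_force: 0.0
```

>>> servo_tool:
  targets:
    - {"offset": [0, 0, 0], "dr": [0, 0, 0]}
    - {"offset": [0, 0, 0], "dr": [0, 0, 0]}
    - {"offset": [0, 0, 0], "dr": [0, 0, 0]}
    - {"offset": [0, 0, 0], "dr": [0, 0, 0]}
    - {"offset": [0, 0, 0], "dr": [0, 0, 0]}
    - {"offset": [0, 0, 0], "dr": [0, 0, 0]}
  gripper: 0.8

```text
time_s: 4.98
position: [0.5055, 0.0985, 0.0966]
tcp_rot: [[-0.353, -0.935, 0.001], [-0.935, 0.353, -0.0], [0.0, -0.001, -1.0]]
force: [-0.9, -0.9, 7.7]
opening: 0.177
grasp_force: 30.0
```

```bash
cat > look.py <<'E'
import sys
from fit import *
n=sys.argv[1];L=189.2
T=viewer.capture('top');S=viewer.capture('side')
for k,c in(('T',T),('S',S)):cv2.imwrite(f'pics/{n}{k}.png',cv2.resize(c['color'][60:260,100:400,::-1],None,fx=2.6,fy=2.6))
for k,c,box,lo in(('T',T,(110,115,245,250),(8,200,150)),('S',S,(205,115,335,215),(8,200,150))):
    for z in(.115,):
        for b in blobs(c,lo,(18,255,255),box):
            q=cast(c,b[1],z)[0];d=q[:2]-[.554,.228];print(k,b[0],b[1],'r',np.hypot(*d).round(3),'ang',(np.degrees(np.arctan2(d[1],d[0]))%360).round(1))
for b in blobs(T,(105,100,60),(125,255,255),(120,125,235,240),60):
    q=cast(T,b[1],.047)[0];d=q[:2]-[.554,.228];print('felt',b[0],b[1],np.hypot(*d).round(3),(np.degrees(np.arctan2(d[1],d[0]))%360).round(1))
E
python3 look.py a; python3 -c "
from plan import *
plan([])"
```

```text
T 28 [169.5 132.4] r 0.135 ang 10.3
S 11 [311.3 149.8] r 0.14 ang 9.9
S 12 [251.4 173.2] r 0.15 ang 251.4
t 5.0833 [0.5055 0.0985 0.0966] yaw -110.7 j [  -1.   33.  104.   -0.   43. -161.] op 0.175
```

>>> servo_tool:
  targets:
    - {"offset": [0, 0.001, 0], "dr": [0, 0, 0]}
    - {"offset": [0, 0.002, 0], "dr": [0, 0, 0]}
    - {"offset": [0, 0.002, 0], "dr": [0, 0, 0]}
    - {"offset": [0, 0.002, 0], "dr": [0, 0, 0]}

```text
time_s: 5.42
position: [0.5041, 0.099, 0.0966]
tcp_rot: [[-0.354, -0.935, 0.002], [-0.935, 0.354, -0.001], [-0.0, -0.002, -1.0]]
force: [-1.1, -1.8, 6.5]
opening: 0.175
grasp_force: 30.0
```

>>> servo_tool:
  targets:
    - {"offset": [0, 0, 0], "dr": [0, 0, 0]}
    - {"offset": [0, 0, 0], "dr": [0, 0, 0]}
    - {"offset": [0, 0, 0], "dr": [0, 0, 0]}
    - {"offset": [0, 0, -0.03], "dr": [0, 0, 0]}
    - {"offset": [0, 0, -0.06], "dr": [0, 0, 0]}
    - {"offset": [0, 0, -0.09], "dr": [0, 0, 0]}
    - {"offset": [0, 0, -0.15], "dr": [0, 0, 7]}
    - {"offset": [0, 0, -0.15], "dr": [0, 0, 14]}
  gripper: 0.2

```text
time_s: 6.08
position: [0.5051, 0.0995, 0.2496]
tcp_rot: [[-0.574, -0.819, 0.006], [-0.819, 0.574, -0.0], [-0.003, -0.005, -1.0]]
force: [0.7, 0.2, 0.0]
opening: 0.399
grasp_force: 0.0
```

```bash
python3 look.py b; python3 -c "
from plan import *
plan([(.573,-.204,.25,150),(.573,-.204,.25,120)])"
```

```text
T 9 [169.4 129.4] r 0.144 ang 10.3
T 25 [128.6 207. ] r 0.141 ang 130.3
S 5 [249.8 132.4] r 0.136 ang 128.8
S 12 [311.5 150. ] r 0.141 ang 9.4
S 8 [251.5 171.5] r 0.142 ang 249.9
t 6.1833 [0.5058 0.0995 0.2493] yaw -124.8 j [  -1.   20.   96.    0.   64. -147.] op 0.396
{"offset":[0.211, -0.228, -0.0],"dr":[-0.1, 0.5, 85.2]}
{"offset":[0.211, -0.228, -0.0],"dr":[0.0, 0.6, 115.2]}
```

>>> servo_tool:
  targets:
    - {"offset": [0.211, -0.228, 0], "dr": [0, 0, 115]}
    - {"offset": [0.211, -0.228, 0], "dr": [0, 0, 115]}
    - {"offset": [0.211, -0.228, 0], "dr": [0, 0, 115]}
    - {"offset": [0.211, -0.228, 0], "dr": [0, 0, 115]}
    - {"offset": [0.211, -0.228, 0], "dr": [0, 0, 115]}
    - {"offset": [0.211, -0.228, 0], "dr": [0, 0, 115]}
    - {"offset": [0.211, -0.228, 0], "dr": [0, 0, 115]}
    - {"offset": [0.211, -0.228, 0], "dr": [0, 0, 115]}
    - {"offset": [0.211, -0.228, 0], "dr": [0, 0, 115]}
    - {"offset": [0.211, -0.228, 0], "dr": [0, 0, 115]}
    - {"offset": [0.211, -0.228, 0], "dr": [0, 0, 115]}
    - {"offset": [0.211, -0.228, 0], "dr": [0, 0, 115]}
    - {"offset": [0.211, -0.228, 0], "dr": [0, 0, 115]}
    - {"offset": [0.211, -0.228, 0], "dr": [0, 0, 115]}
    - {"offset": [0.211, -0.228, 0], "dr": [0, 0, 115]}
    - {"offset": [0.211, -0.228, 0], "dr": [0, 0, 115]}
    - {"offset": [0.211, -0.228, 0], "dr": [0, 0, 115]}
    - {"offset": [0.211, -0.228, 0], "dr": [0, 0, 115]}
    - {"offset": [0.211, -0.228, 0], "dr": [0, 0, 115]}
  gripper: -0.15

```text
time_s: 7.77
position: [0.5703, -0.2036, 0.2445]
tcp_rot: [[-0.507, 0.862, -0.002], [0.862, 0.507, 0.001], [0.002, -0.001, -1.0]]
force: [-0.4, -0.6, 0.9]
opening: 0.577
grasp_force: 0.0
```

```bash
python3 look.py d; python3 -c "
from plan import *
plan([(.573,-.204,.19,120),(.573,-.204,.126,120)])"
```

```text
T 47 [170.9 133.6] r 0.131 ang 8.6
T 35 [129.7 208.1] r 0.14 ang 132.1
S 10 [248.5 132.2] r 0.14 ang 130.2
S 12 [311.5 150. ] r 0.141 ang 9.4
S 22 [309.9 158.7] r 0.138 ang 346.9
felt 129 [203.2 172.3] 0.088 299.4
t 7.8667 [ 0.5705 -0.2038  0.245 ] yaw 120.4 j [-30.  27.  83.   0.  69. -61.] op 0.574
{"offset":[-0.001, 0.002, 0.055],"dr":[-0.0, -0.1, 0.4]}
{"offset":[-0.002, 0.002, 0.119],"dr":[-0.0, -0.1, 0.4]}
```

View pics/dT.png

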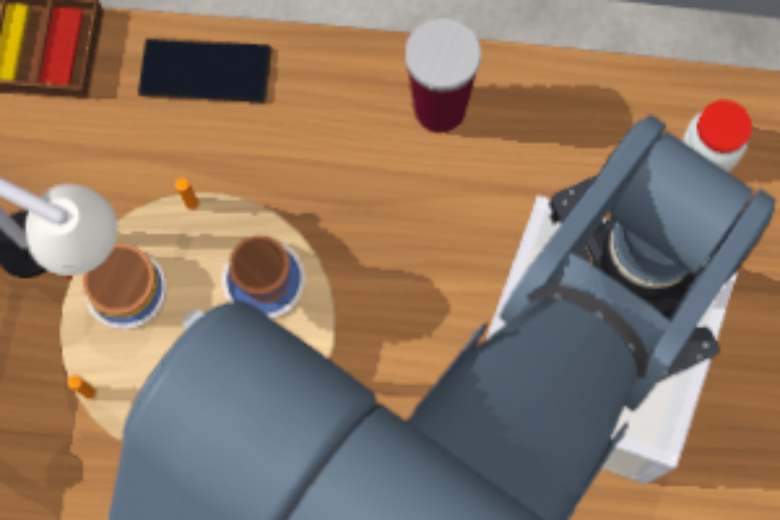

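View pics/dS.png

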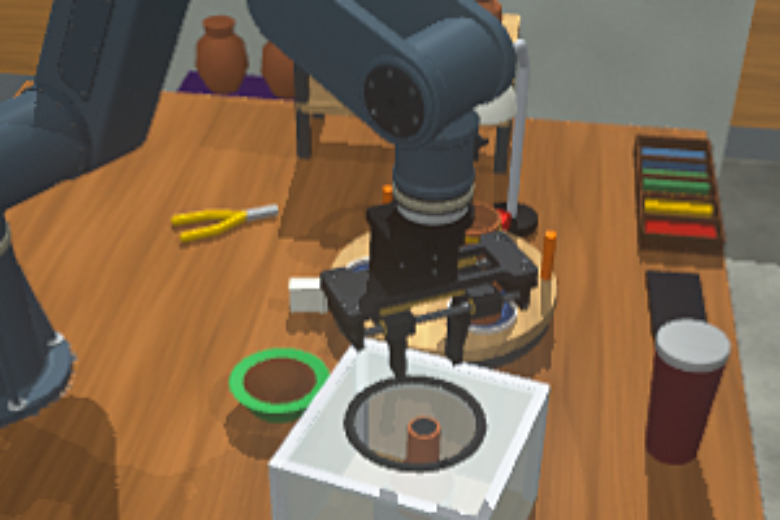

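The side view shows the gripper above the port, fingers at (400,360) and (455,345), with the vase neck at (425,430). In the top view the cup and bowl still stand in their saucers and the pegs are at (185,190) and (80,385). Descending through the port.

>>> servo_tool:
  targets:
    - {"offset": [-0.001, 0.002, 0.03], "dr": [0, 0, 0]}
    - {"offset": [-0.002, 0.002, 0.055], "dr": [0, 0, 0]}
    - {"offset": [-0.002, 0.002, 0.075], "dr": [0, 0, 0]}
    - {"offset": [-0.002, 0.002, 0.095], "dr": [0, 0, 0]}
    - {"offset": [-0.002, 0.002, 0.11], "dr": [0, 0, 0]}
    - {"offset": [-0.002, 0.002, 0.12], "dr": [0, 0, 0]}
    - {"offset": [-0.002, 0.002, 0.12], "dr": [0, 0, 0]}
    - {"offset": [-0.002, 0.002, 0.12], "dr": [0, 0, 0]}
    - {"offset": [-0.002, 0.002, 0.12], "dr": [0, 0, 0]}

```text
time_s: 8.62
position: [0.5743, -0.2051, 0.1265]
tcp_rot: [[-0.505, 0.863, 0.002], [0.863, 0.505, -0.001], [-0.002, 0.001, -1.0]]
force: [0.3, -0.4, -0.6]
opening: 0.575
grasp_force: 0.0
```

>>> servo_tool:
  targets:
    - {"offset": [0, 0, 0], "dr": [0, 0, 0]}
    - {"offset": [0, 0, 0], "dr": [0, 0, 0]}
    - {"offset": [0, 0, 0], "dr": [0, 0, 0]}
    - {"offset": [0, 0, 0], "dr": [0, 0, 0]}
    - {"offset": [0, 0, 0], "dr": [0, 0, 0]}
    - {"offset": [0, 0, 0], "dr": [0, 0, 0]}
  gripper: 1

```text
time_s: 9.12
position: [0.5736, -0.2051, 0.1263]
tcp_rot: [[-0.505, 0.863, 0.001], [0.863, 0.505, -0.001], [-0.001, 0.0, -1.0]]
force: [-0.5, -1.0, 4.3]
opening: 0.384
grasp_force: 30.0
```

>>> servo_tool:
  targets:
    - {"offset": [0, 0, -0.01], "dr": [0, 0, 0]}
    - {"offset": [0, 0, -0.025], "dr": [0, 0, 0]}
    - {"offset": [0, 0, -0.045], "dr": [0, 0, 0]}
    - {"offset": [0, 0, -0.065], "dr": [0, 0, 0]}
    - {"offset": [0, 0, -0.085], "dr": [0, 0, 0]}
    - {"offset": [0, 0, -0.105], "dr": [0, 0, 0]}
    - {"offset": [0, 0, -0.125], "dr": [0, 0, 0]}
    - {"offset": [0, 0, -0.14], "dr": [0, 0, 0]}
    - {"offset": [0, 0, -0.15], "dr": [0, 0, 0]}
    - {"offset": [0, 0, -0.15], "dr": [0, 0, 0]}
    - {"offset": [0, 0, -0.15], "dr": [0, 0, 0]}

```text
time_s: 10.03
position: [0.5733, -0.2044, 0.2754]
tcp_rot: [[-0.505, 0.863, -0.0], [0.863, 0.505, 0.0], [0.0, 0.0, -1.0]]
force: [-0.2, -0.2, -3.2]
opening: 0.382
grasp_force: 29.9
```

```bash
python3 -c "
from plan import *
plan([(.573,-.204,.276,120),(.5,0,.276,100),(.4652,.2136,.25,69),(.4652,.2136,.15,69)])"
```

```text
t 10.0333 [ 0.5733 -0.2044  0.2754] yaw 120.3 j [-30.  26.  81.   0.  73. -60.] op 0.382
{"offset":[0.0, -0.0, -0.001],"dr":[0.0, -0.0, 0.3]}
{"offset":[0.213, 0.04, -0.001],"dr":[-0.0, -0.0, 20.3]}
{"offset":[0.415, 0.118, 0.026],"dr":[-0.0, -0.0, 51.3]}
{"offset":[0.415, 0.118, 0.126],"dr":[-0.0, -0.0, 51.3]}
```

>>> servo_tool:
  targets:
    - {"offset": [0.01, 0.003, 0], "dr": [0, 0, 1]}
    - {"offset": [0.03, 0.008, 0], "dr": [0, 0, 4]}
    - {"offset": [0.055, 0.016, 0], "dr": [0, 0, 7]}
    - {"offset": [0.085, 0.024, 0], "dr": [0, 0, 10]}
    - {"offset": [0.115, 0.033, 0], "dr": [0, 0, 14]}
    - {"offset": [0.145, 0.041, 0], "dr": [0, 0, 18]}
    - {"offset": [0.175, 0.05, 0], "dr": [0, 0, 22]}
    - {"offset": [0.205, 0.058, 0], "dr": [0, 0, 26]}
    - {"offset": [0.235, 0.067, 0], "dr": [0, 0, 30]}
    - {"offset": [0.265, 0.075, 0], "dr": [0, 0, 34]}
    - {"offset": [0.295, 0.084, 0], "dr": [0, 0, 37]}
    - {"offset": [0.325, 0.092, 0.005], "dr": [0, 0, 40]}
    - {"offset": [0.35, 0.1, 0.01], "dr": [0, 0, 43]}
    - {"offset": [0.375, 0.107, 0.016], "dr": [0, 0, 46]}
    - {"offset": [0.395, 0.112, 0.02], "dr": [0, 0, 49]}
    - {"offset": [0.407, 0.116, 0.025], "dr": [0, 0, 51]}
    - {"offset": [0.413, 0.118, 0.025], "dr": [0, 0, 51.3]}
    - {"offset": [0.415, 0.118, 0.025], "dr": [0, 0, 51.3]}
    - {"offset": [0.415, 0.118, 0.025], "dr": [0, 0, 51.3]}
    - {"offset": [0.415, 0.118, 0.025], "dr": [0, 0, 51.3]}

```text
time_s: 11.7
position: [0.4663, 0.2125, 0.2504]
tcp_rot: [[0.358, 0.934, -0.0], [0.934, -0.358, -0.001], [-0.001, 0.0, -1.0]]
force: [-0.2, 0.4, -2.9]
opening: 0.386
grasp_force: 29.9
```

```bash
python3 look.py e; python3 - <<'E'
from plan import *
plan([(.4652,.2136,.16,69),(.4652,.2136,.118,69)])
E
```

```text
T 27 [169.9 131.9] r 0.136 ang 9.8
T 19 [216.6 201.1] r 0.141 ang 249.2
T 24 [128.5 206.9] r 0.141 ang 130.2
S 11 [311.6 149.9] r 0.141 ang 9.6
S 9 [251.4 171.7] r 0.143 ang 250.0
felt 137 [203.3 172.9] 0.087 298.2
felt 353 [179.2 217.6] 0.099 194.2
t 11.8 [0.4665 0.2123 0.2507] yaw 68.9 j [12. 20. 96. -0. 64. 33.] op 0.385
{"offset":[0.001, -0.002, 0.091],"dr":[0.0, 0.0, -0.1]}
{"offset":[0.001, -0.002, 0.133],"dr":[0.0, 0.0, -0.1]}
```

View pics/eS.png

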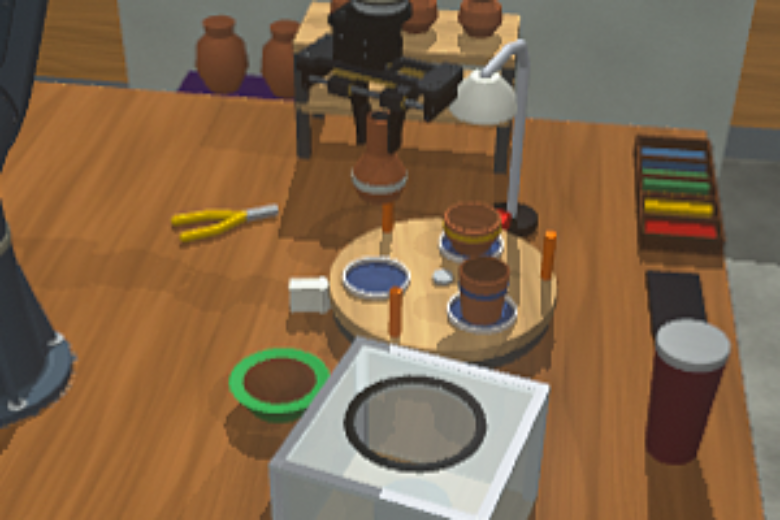

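The vase hangs in the gripper at (378,160). The empty saucer at (376,277) lines up with the white pointer at (308,295), and the cup and bowl are standing. Lowering.

>>> servo_tool:
  targets:
    - {"offset": [0, -0.001, 0.01], "dr": [0, 0, 0]}
    - {"offset": [0, -0.001, 0.03], "dr": [0, 0, 0]}
    - {"offset": [0, -0.001, 0.055], "dr": [0, 0, 0]}
    - {"offset": [0, -0.001, 0.08], "dr": [0, 0, 0]}
    - {"offset": [0, -0.001, 0.1], "dr": [0, 0, 0]}
    - {"offset": [0, -0.001, 0.115], "dr": [0, 0, 0]}
    - {"offset": [0, -0.001, 0.123], "dr": [0, 0, 0]}
    - {"offset": [0, -0.001, 0.127], "dr": [0, 0, 0]}
    - {"offset": [0, -0.001, 0.128], "dr": [0, 0, 0]}
    - {"offset": [0, -0.001, 0.128], "dr": [0, 0, 0]}
    - {"offset": [0, -0.001, 0.128], "dr": [0, 0, 0]}
    - {"offset": [0, -0.001, 0.128], "dr": [0, 0, 0]}

```text
time_s: 12.8
position: [0.4659, 0.2137, 0.1236]
tcp_rot: [[0.358, 0.934, 0.002], [0.934, -0.358, 0.001], [0.001, 0.002, -1.0]]
force: [-0.6, 1.7, -3.4]
opening: 0.382
grasp_force: 29.9
```

>>> servo_tool:
  targets:
    - {"offset": [0, 0, 0.001], "dr": [0, 0, 0]}
    - {"offset": [0, 0, 0.001], "dr": [0, 0, 0]}
    - {"offset": [0, 0, 0.002], "dr": [0, 0, 0]}
    - {"offset": [0, 0, 0.002], "dr": [0, 0, 0]}
    - {"offset": [0, 0, 0.003], "dr": [0, 0, 0]}
    - {"offset": [0, 0, 0.003], "dr": [0, 0, 0]}
    - {"offset": [0, 0, 0.004], "dr": [0, 0, 0]}
    - {"offset": [0, 0, 0.004], "dr": [0, 0, 0]}
    - {"offset": [0, 0, 0.004], "dr": [0, 0, 0]}

```text
time_s: 13.55
position: [0.465, 0.2135, 0.1184]
tcp_rot: [[0.358, 0.934, -0.0], [0.934, -0.358, -0.0], [-0.0, -0.0, -1.0]]
force: [-0.8, -0.1, -2.0]
opening: 0.387
grasp_force: 29.9
```

>>> servo_tool:
  targets:
    - {"offset": [0, 0, 0.001], "dr": [0, 0, 0]}
    - {"offset": [0, 0, 0.001], "dr": [0, 0, 0]}
    - {"offset": [0, 0, 0.001], "dr": [0, 0, 0]}
    - {"offset": [0, 0, 0.001], "dr": [0, 0, 0]}

```text
time_s: 13.88
position: [0.4651, 0.2135, 0.1175]
tcp_rot: [[0.358, 0.934, -0.0], [0.934, -0.358, 0.0], [-0.0, -0.0, -1.0]]
force: [-0.0, 0.4, -1.9]
opening: 0.389
grasp_force: 29.9
```

>>> servo_tool:
  targets:
    - {"offset": [0, 0, 0.001], "dr": [0, 0, 0]}
    - {"offset": [0, 0, 0.001], "dr": [0, 0, 0]}
    - {"offset": [0, 0, 0.001], "dr": [0, 0, 0]}
    - {"offset": [0, 0, 0.001], "dr": [0, 0, 0]}

```text
time_s: 14.22
position: [0.4651, 0.2135, 0.1166]
tcp_rot: [[0.358, 0.934, -0.0], [0.934, -0.358, 0.0], [0.0, -0.0, -1.0]]
force: [-0.3, -0.3, -2.4]
opening: 0.386
grasp_force: 29.9
```

>>> servo_tool:
  targets:
    - {"offset": [0, 0, 0.001], "dr": [0, 0, 0]}
    - {"offset": [0, 0, 0.001], "dr": [0, 0, 0]}
    - {"offset": [0, 0, 0.001], "dr": [0, 0, 0]}
    - {"offset": [0, 0, 0.001], "dr": [0, 0, 0]}

```text
time_s: 14.55
position: [0.4652, 0.2136, 0.1162]
tcp_rot: [[0.358, 0.934, 0.001], [0.934, -0.358, 0.0], [0.0, 0.0, -1.0]]
force: [-1.7, 0.1, 5.8]
opening: 0.387
grasp_force: 30.0
```

>>> servo_tool:
  targets:
    - {"offset": [0, 0, 0], "dr": [0, 0, 0]}
    - {"offset": [0, 0, 0], "dr": [0, 0, 0]}
    - {"offset": [0, 0, 0], "dr": [0, 0, 0]}
    - {"offset": [0, 0, 0], "dr": [0, 0, 0]}
    - {"offset": [0, 0, 0], "dr": [0, 0, 0]}
    - {"offset": [0, 0, -0.01], "dr": [0, 0, 0]}
    - {"offset": [0, 0, -0.03], "dr": [0, 0, 0]}
    - {"offset": [0, 0, -0.06], "dr": [0, 0, 0]}
    - {"offset": [0, 0, -0.09], "dr": [0, 0, 0]}
    - {"offset": [0, 0, -0.11], "dr": [0, 0, 0]}
    - {"offset": [0, 0, -0.11], "dr": [0, 0, 0]}
    - {"offset": [0, 0, -0.11], "dr": [0, 0, 0]}
  gripper: -0.1

```text
time_s: 15.55
position: [0.4659, 0.2137, 0.2273]
tcp_rot: [[0.358, 0.934, 0.004], [0.934, -0.358, 0.001], [0.002, 0.003, -1.0]]
force: [-0.5, -0.7, 0.3]
opening: 0.548
grasp_force: 0.0
```

```bash
python3 look.py f; python3 - <<'E'
from plan import *
c=np.array([.554,.228]);t=np.radians(249.6);p=c+.14*np.array([np.cos(t),np.sin(t)])
plan([(*p,.226,69.6),(*p,.16,69.6),(*p,.095,69.6)])
E
```

```text
T 28 [169.8 131.9] r 0.136 ang 9.9
T 21 [216.5 201.3] r 0.141 ang 249.0
T 24 [128.5 206.9] r 0.141 ang 130.2
S 10 [248.9 132.1] r 0.14 ang 129.5
S 11 [311.6 149.9] r 0.141 ang 9.6
S 9 [251.4 171.3] r 0.141 ang 249.6
felt 130 [203.6 172.9] 0.088 298.0
felt 98 [181.9 220.7] 0.109 197.7
t 15.65 [0.4643 0.2133 0.2251] yaw 69.0 j [12. 21. 98. -0. 61. 33.] op 0.55
{"offset":[-0.094, 0.08, -0.001],"dr":[-0.1, 0.0, -0.6]}
{"offset":[-0.094, 0.08, 0.065],"dr":[-0.1, 0.0, -0.6]}
{"offset":[-0.094, 0.08, 0.13],"dr":[-0.1, 0.0, -0.6]}
```

View pics/fS.png

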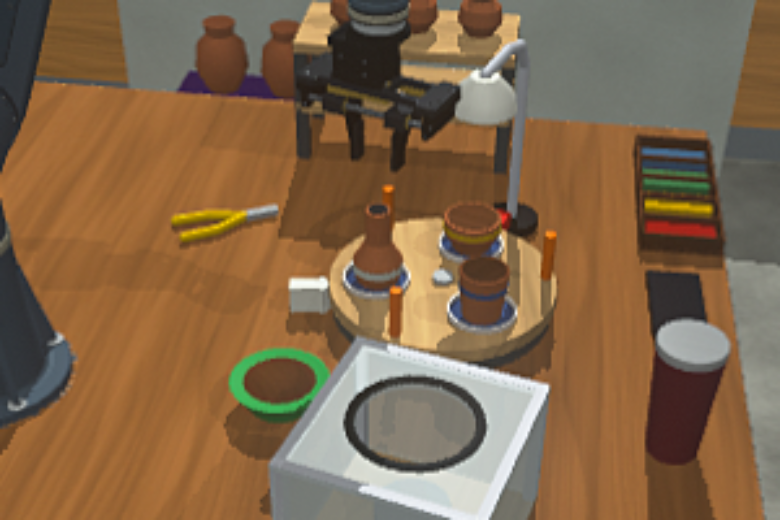

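The vase stands in its saucer at (378,250), next to the white pointer, and the gripper is clear above it. Moving to the peg at (396,290) to turn the disc clockwise.

>>> servo_tool:
  targets:
    - {"offset": [-0.03, 0.026, 0], "dr": [0, 0, 0]}
    - {"offset": [-0.06, 0.052, 0], "dr": [0, 0, 0]}
    - {"offset": [-0.094, 0.08, 0], "dr": [0, 0, 0]}
    - {"offset": [-0.094, 0.08, 0], "dr": [0, 0, 0]}
    - {"offset": [-0.094, 0.08, 0.02], "dr": [0, 0, 0]}
    - {"offset": [-0.094, 0.08, 0.05], "dr": [0, 0, 0]}
    - {"offset": [-0.094, 0.08, 0.08], "dr": [0, 0, 0]}
    - {"offset": [-0.094, 0.08, 0.11], "dr": [0, 0, 0]}
    - {"offset": [-0.094, 0.08, 0.125], "dr": [0, 0, 0]}
    - {"offset": [-0.094, 0.08, 0.125], "dr": [0, 0, 0]}
    - {"offset": [-0.094, 0.08, 0.125], "dr": [0, 0, 0]}
    - {"offset": [-0.094, 0.08, 0.125], "dr": [0, 0, 0]}
  gripper: 0.22

```text
time_s: 16.65
position: [0.5063, 0.0973, 0.1008]
tcp_rot: [[0.358, 0.934, 0.0], [0.934, -0.358, 0.0], [0.0, 0.0, -1.0]]
force: [0.7, 0.2, 0.5]
opening: 0.392
grasp_force: 0.0
```

```bash
python3 - <<'E'
from plan import *
c=np.array([.554,.228])
A=[248.5,247,245,242.5,239.5,236.5,233,229.5,226,222.5,219,215.5,212,208.5,205,201.5,198,194.5,191,187.5]
w=lambda A:[(c[0]+.14*np.cos(np.radians(a)),c[1]+.14*np.sin(np.radians(a)),.1,a-180) for a in A]
plan(w(A))
E
```

```text
t 16.65 [0.5063 0.0973 0.1008] yaw 69.0 j [ -2.  33. 104.   0.  43.  19.] op 0.392
{"offset":[-0.001, -0.004, 0.001],"dr":[0.0, -0.0, 0.5]}
{"offset":[-0.001, -0.007, 0.001],"dr":[0.0, -0.0, 2.0]}
{"offset":[-0.001, -0.012, 0.001],"dr":[0.0, -0.0, 4.0]}
{"offset":[0.0, -0.018, 0.001],"dr":[0.0, -0.0, 6.5]}
{"offset":[0.001, -0.025, 0.001],"dr":[0.0, -0.0, 9.5]}
{"offset":[0.002, -0.033, 0.001],"dr":[0.0, -0.0, 12.5]}
{"offset":[0.005, -0.041, 0.001],"dr":[0.0, -0.0, 16.0]}
{"offset":[0.007, -0.049, 0.001],"dr":[0.0, -0.0, 19.5]}
{"offset":[0.01, -0.057, 0.001],"dr":[0.0, -0.0, 23.0]}
{"offset":[0.014, -0.065, 0.001],"dr":[0.0, -0.0, 26.5]}
{"offset":[0.018, -0.072, 0.001],"dr":[0.0, -0.0, 30.0]}
{"offset":[0.022, -0.08, 0.001],"dr":[0.0, -0.0, 33.5]}
{"offset":[0.027, -0.087, 0.001],"dr":[0.0, -0.0, 37.0]}
{"offset":[0.033, -0.093, 0.001],"dr":[0.0, -0.0, 40.5]}
{"offset":[0.038, -0.1, 0.001],"dr":[0.0, -0.0, 44.0]}
{"offset":[0.045, -0.106, 0.001],"dr":[0.0, -0.0, 47.5]}
{"offset":[0.051, -0.111, 0.001],"dr":[0.0, -0.0, 51.0]}
{"offset":[0.058, -0.116, 0.001],"dr":[0.0, -0.0, 54.5]}
{"offset":[0.065, -0.121, 0.001],"dr":[0.0, -0.0, 58.0]}
{"offset":[0.072, -0.125, 0.001],"dr":[0.0, -0.0, 61.5]}
```

>>> servo_tool:
  targets:
    - {"offset": [-0.001, -0.004, 0], "dr": [0, 0, 0.5]}
    - {"offset": [-0.001, -0.007, 0], "dr": [0, 0, 2]}
    - {"offset": [-0.001, -0.012, 0], "dr": [0, 0, 4]}
    - {"offset": [0, -0.018, 0], "dr": [0, 0, 6.5]}
    - {"offset": [0.001, -0.025, 0], "dr": [0, 0, 9.5]}
    - {"offset": [0.002, -0.033, 0], "dr": [0, 0, 12.5]}
    - {"offset": [0.005, -0.041, 0], "dr": [0, 0, 16]}
    - {"offset": [0.007, -0.049, 0], "dr": [0, 0, 19.5]}
    - {"offset": [0.01, -0.057, 0], "dr": [0, 0, 23]}
    - {"offset": [0.014, -0.065, 0], "dr": [0, 0, 26.5]}
    - {"offset": [0.018, -0.072, 0], "dr": [0, 0, 30]}
    - {"offset": [0.022, -0.08, 0], "dr": [0, 0, 33.5]}
    - {"offset": [0.027, -0.087, 0], "dr": [0, 0, 37]}
    - {"offset": [0.033, -0.093, 0], "dr": [0, 0, 40.5]}
    - {"offset": [0.038, -0.1, 0], "dr": [0, 0, 44]}
    - {"offset": [0.045, -0.106, 0], "dr": [0, 0, 47.5]}
    - {"offset": [0.051, -0.111, 0], "dr": [0, 0, 51]}
    - {"offset": [0.056, -0.115, 0], "dr": [0, 0, 53.5]}
    - {"offset": [0.06, -0.118, 0], "dr": [0, 0, 55.5]}
    - {"offset": [0.062, -0.119, 0], "dr": [0, 0, 56.5]}
  gripper: 0.4

```text
time_s: 18.32
position: [0.4174, 0.1984, 0.1018]
tcp_rot: [[0.976, 0.216, 0.002], [0.216, -0.976, 0.001], [0.003, -0.0, -1.0]]
force: [0.2, -0.9, 0.3]
opening: 0.302
grasp_force: 0.0
```

```bash
python3 look.py g; python3 - <<'E'
from plan import *
c=np.array([.554,.228])
A=[191,189,186,182.5,179,175.5,172,168.5,165,162,160,158.5,157.5,157]
w=lambda A:[(c[0]+.14*np.cos(np.radians(a)),c[1]+.14*np.sin(np.radians(a)),.1,a-180) for a in A]
plan(w(A))
E
```

```text
T 28 [211.2 148.6] r 0.138 ang 314.1
S 10 [284.2 131. ] r 0.14 ang 74.7
S 12 [297.8 169.2] r 0.139 ang 315.0
felt 82 [213.3 198. ] 0.118 255.6
t 18.4167 [0.4176 0.1981 0.1015] yaw 12.6 j [ 11.  30. 112.  -0.  39.  89.] op 0.293
{"offset":[-0.0, -0.003, 0.002],"dr":[0.0, -0.1, 1.6]}
{"offset":[-0.0, -0.008, 0.002],"dr":[-0.0, -0.1, 3.6]}
{"offset":[0.001, -0.016, 0.002],"dr":[-0.0, -0.1, 6.6]}
{"offset":[0.002, -0.024, 0.002],"dr":[-0.0, -0.1, 10.1]}
{"offset":[0.004, -0.032, 0.002],"dr":[-0.0, -0.1, 13.6]}
{"offset":[0.006, -0.041, 0.002],"dr":[-0.0, -0.1, 17.1]}
{"offset":[0.009, -0.049, 0.002],"dr":[-0.0, -0.1, 20.6]}
{"offset":[0.012, -0.057, 0.002],"dr":[-0.0, -0.1, 24.1]}
{"offset":[0.015, -0.064, 0.002],"dr":[-0.0, -0.1, 27.6]}
{"offset":[0.019, -0.071, 0.002],"dr":[-0.0, -0.1, 30.6]}
{"offset":[0.022, -0.075, 0.002],"dr":[-0.0, -0.1, 32.6]}
{"offset":[0.024, -0.078, 0.002],"dr":[-0.0, -0.1, 34.1]}
{"offset":[0.025, -0.08, 0.002],"dr":[-0.0, -0.1, 35.1]}
{"offset":[0.026, -0.081, 0.002],"dr":[-0.0, -0.1, 35.6]}
```

>>> servo_tool:
  targets:
    - {"offset": [0, -0.003, 0], "dr": [0, 0, 1.6]}
    - {"offset": [0, -0.008, 0.001], "dr": [0, 0, 3.6]}
    - {"offset": [0.001, -0.016, 0.001], "dr": [0, 0, 6.6]}
    - {"offset": [0.002, -0.024, 0.001], "dr": [0, 0, 10]}
    - {"offset": [0.004, -0.032, 0.001], "dr": [0, 0, 13.6]}
    - {"offset": [0.006, -0.041, 0.001], "dr": [0, 0, 17]}
    - {"offset": [0.009, -0.049, 0.001], "dr": [0, 0, 20.6]}
    - {"offset": [0.012, -0.057, 0.001], "dr": [0, 0, 24]}
    - {"offset": [0.015, -0.064, 0.001], "dr": [0, 0, 27.6]}
    - {"offset": [0.019, -0.071, 0.001], "dr": [0, 0, 30.6]}
    - {"offset": [0.022, -0.075, 0.001], "dr": [0, 0, 32.6]}
    - {"offset": [0.024, -0.078, 0.001], "dr": [0, 0, 34]}
    - {"offset": [0.025, -0.08, 0.001], "dr": [0, 0, 35]}
    - {"offset": [0.026, -0.081, 0.001], "dr": [0, 0, 35.6]}
    - {"offset": [0.026, -0.081, 0.001], "dr": [0, 0, 35.6]}
    - {"offset": [0.026, -0.081, 0.001], "dr": [0, 0, 35.6]}

```text
time_s: 19.75
position: [0.4251, 0.2821, 0.0997]
tcp_rot: [[0.92, -0.392, 0.0], [-0.392, -0.92, 0.0], [0.0, -0.0, -1.0]]
force: [0.0, 0.3, -0.9]
opening: 0.297
grasp_force: 0.0
```

>>> servo_tool:
  targets:
    - {"offset": [0, 0, 0], "dr": [0, 0, 0]}
    - {"offset": [0, 0, 0], "dr": [0, 0, 0]}
    - {"offset": [0, 0, -0.02], "dr": [0, 0, 0]}
    - {"offset": [0, 0, -0.05], "dr": [0, 0, 0]}
    - {"offset": [0, 0, -0.08], "dr": [0, 0, 0]}
    - {"offset": [0, 0, -0.1], "dr": [0, 0, 0]}
    - {"offset": [0, 0, -0.1], "dr": [0, 0, 0]}
  gripper: 0.22

```text
time_s: 20.33
position: [0.4278, 0.2834, 0.2038]
tcp_rot: [[0.92, -0.392, 0.009], [-0.392, -0.92, 0.003], [0.007, -0.007, -1.0]]
force: [0.1, -0.5, -0.3]
opening: 0.386
grasp_force: 0.0
```

```bash
python3 look.py i; python3 -c "
from plan import *
plan([])"
```

```text
T 23 [145.8 139.2] r 0.138 ang 39.8
T 24 [221.9 175.7] r 0.14 ang 279.1
T 10 [147.7 224.1] r 0.14 ang 160.3
S 11 [235. 140.] r 0.138 ang 160.2
S 10 [303.5 139.2] r 0.14 ang 39.3
S 10 [273.8 174.7] r 0.142 ang 279.6
felt 83 [149.7 192.1] 0.077 113.5
felt 148 [196.4 214.1] 0.108 221.7
t 20.4333 [0.4253 0.2823 0.2002] yaw -23.1 j [ 21.  23. 100.  -0.  57. 134.] op 0.389
```

```bash
python3 - <<'E'
from plan import *
plan([(.425,.14,.2,20),(.577,.09,.2,99.5),(.577,.09,.1,99.5)])
E
```

```text
t 20.4333 [0.4253 0.2823 0.2002] yaw -23.1 j [ 21.  23. 100.  -0.  57. 134.] op 0.389
{"offset":[0.056, 0.131, 0.0],"dr":[-0.0, -0.1, -43.1]}
{"offset":[0.215, 0.117, 0.0],"dr":[0.0, -0.1, -122.6]}
{"offset":[0.215, 0.117, 0.1],"dr":[0.0, -0.1, -122.6]}
```

>>> servo_tool:
  targets:
    - {"offset": [0.014, 0.033, 0], "dr": [0, 0, -6]}
    - {"offset": [0.028, 0.066, 0], "dr": [0, 0, -13]}
    - {"offset": [0.042, 0.099, 0], "dr": [0, 0, -20]}
    - {"offset": [0.056, 0.131, 0], "dr": [0, 0, -27]}
    - {"offset": [0.056, 0.131, 0], "dr": [0, 0, -34]}
    - {"offset": [0.068, 0.13, 0], "dr": [0, 0, -41]}
    - {"offset": [0.08, 0.129, 0], "dr": [0, 0, -48]}
    - {"offset": [0.095, 0.128, 0], "dr": [0, 0, -55]}
    - {"offset": [0.11, 0.126, 0], "dr": [0, 0, -62]}
    - {"offset": [0.13, 0.125, 0], "dr": [0, 0, -69]}
    - {"offset": [0.15, 0.123, 0], "dr": [0, 0, -76]}
    - {"offset": [0.17, 0.121, 0], "dr": [0, 0, -83]}
    - {"offset": [0.19, 0.119, 0], "dr": [0, 0, -90]}
    - {"offset": [0.205, 0.118, 0], "dr": [0, 0, -97]}
    - {"offset": [0.215, 0.117, 0], "dr": [0, 0, -104]}
    - {"offset": [0.215, 0.117, 0], "dr": [0, 0, -111]}
    - {"offset": [0.215, 0.117, 0], "dr": [0, 0, -118]}
    - {"offset": [0.215, 0.117, 0], "dr": [0, 0, -122.6]}
    - {"offset": [0.215, 0.117, 0], "dr": [0, 0, -122.6]}
    - {"offset": [0.215, 0.117, 0], "dr": [0, 0, -122.6]}

```text
time_s: 22.1
position: [0.5759, 0.0903, 0.1979]
tcp_rot: [[-0.163, 0.987, -0.003], [0.987, 0.163, 0.0], [0.001, -0.003, -1.0]]
force: [0.5, 0.1, 0.4]
opening: 0.392
grasp_force: 0.0
```

```bash
python3 - <<'E'
from plan import *
c=np.array([.554,.228])
A=[279.5]
w=lambda A:[(c[0]+.14*np.cos(np.radians(a)),c[1]+.14*np.sin(np.radians(a)),.1,a-180) for a in A]
plan(w(A))
E
```

```text
t 22.1 [0.5759 0.0903 0.1979] yaw 99.4 j [ -2.  29.  90.   0.  62. -11.] op 0.392
{"offset":[-0.001, 0.001, 0.098],"dr":[-0.2, -0.0, -0.1]}
```

>>> servo_tool:
  targets:
    - {"offset": [0, 0.001, 0.03], "dr": [0, 0, 0]}
    - {"offset": [0, 0.001, 0.06], "dr": [0, 0, 0]}
    - {"offset": [0, 0.001, 0.09], "dr": [0, 0, 0]}
    - {"offset": [0, 0.001, 0.1], "dr": [0, 0, 0]}
    - {"offset": [0, 0.001, 0.1], "dr": [0, 0, 0]}
    - {"offset": [0, 0.001, 0.1], "dr": [0, 0, 0]}
    - {"offset": [0, 0.001, 0.1], "dr": [0, 0, 0]}

```text
time_s: 22.68
position: [0.5792, 0.0905, 0.1009]
tcp_rot: [[-0.164, 0.986, 0.003], [0.986, 0.164, -0.0], [-0.001, 0.003, -1.0]]
force: [0.8, -0.4, -0.1]
opening: 0.388
grasp_force: 0.0
```

```bash
python3 - <<'E'
from plan import *
c=np.array([.554,.228])
A=[278,276.5,274.5,272,269,266,263,260,257,254.5,252.5,251,250,249.2]
w=lambda A:[(c[0]+.14*np.cos(np.radians(a)),c[1]+.14*np.sin(np.radians(a)),.1,a-180) for a in A]
plan(w(A))
E
```

```text
t 22.6833 [0.5792 0.0905 0.1009] yaw 99.5 j [ -2.  37.  94.   0.  50. -12.] op 0.388
{"offset":[-0.0, -0.006, 0.001],"dr":[0.2, 0.0, 1.5]}
{"offset":[-0.0, -0.009, 0.001],"dr":[0.2, 0.0, 3.0]}
{"offset":[0.0, -0.014, 0.001],"dr":[0.2, 0.0, 5.0]}
{"offset":[0.001, -0.02, 0.001],"dr":[0.2, 0.0, 7.5]}
{"offset":[0.002, -0.028, 0.001],"dr":[0.2, 0.0, 10.5]}
{"offset":[0.004, -0.035, 0.001],"dr":[0.2, 0.0, 13.5]}
{"offset":[0.005, -0.042, 0.001],"dr":[0.2, 0.0, 16.5]}
{"offset":[0.008, -0.049, 0.001],"dr":[0.2, 0.0, 19.5]}
{"offset":[0.01, -0.056, 0.001],"dr":[0.2, -0.0, 22.5]}
{"offset":[0.013, -0.061, 0.001],"dr":[0.2, -0.0, 25.0]}
{"offset":[0.015, -0.066, 0.001],"dr":[0.2, -0.0, 27.0]}
{"offset":[0.017, -0.069, 0.001],"dr":[0.2, -0.0, 28.5]}
{"offset":[0.018, -0.071, 0.001],"dr":[0.2, -0.0, 29.5]}
{"offset":[0.019, -0.073, 0.001],"dr":[0.2, -0.0, 30.3]}
```

>>> servo_tool:
  targets:
    - {"offset": [0, -0.004, 0], "dr": [0, 0, 1]}
    - {"offset": [0, -0.009, 0], "dr": [0, 0, 3]}
    - {"offset": [0, -0.014, 0], "dr": [0, 0, 5]}
    - {"offset": [0.001, -0.02, 0], "dr": [0, 0, 7.5]}
    - {"offset": [0.002, -0.028, 0], "dr": [0, 0, 10.5]}
    - {"offset": [0.004, -0.035, 0], "dr": [0, 0, 13.5]}
    - {"offset": [0.005, -0.042, 0], "dr": [0, 0, 16.5]}
    - {"offset": [0.008, -0.049, 0], "dr": [0, 0, 19.5]}
    - {"offset": [0.01, -0.056, 0], "dr": [0, 0, 22.5]}
    - {"offset": [0.013, -0.061, 0], "dr": [0, 0, 25]}
    - {"offset": [0.015, -0.066, 0], "dr": [0, 0, 27]}
    - {"offset": [0.017, -0.069, 0], "dr": [0, 0, 28.5]}
    - {"offset": [0.018, -0.071, 0], "dr": [0, 0, 29.5]}
    - {"offset": [0.019, -0.073, 0], "dr": [0, 0, 30.3]}
    - {"offset": [0.019, -0.073, 0], "dr": [0, 0, 30.3]}
    - {"offset": [0.019, -0.073, 0], "dr": [0, 0, 30.3]}
  gripper: 0.4

```text
time_s: 24.02
position: [0.503, 0.0972, 0.1001]
tcp_rot: [[0.355, 0.935, 0.001], [0.935, -0.355, -0.0], [0.0, 0.001, -1.0]]
force: [-0.1, 0.5, -0.1]
opening: 0.301
grasp_force: 0.0
```

>>> servo_tool:
  targets:
    - {"offset": [0, 0, 0], "dr": [0, 0, 0]}
    - {"offset": [0, 0, 0], "dr": [0, 0, 0]}
    - {"offset": [0, 0, 0], "dr": [0, 0, 0]}
    - {"offset": [0, 0, 0], "dr": [0, 0, 0]}
    - {"offset": [0, 0, 0], "dr": [0, 0, 0]}
    - {"offset": [0, 0, 0], "dr": [0, 0, 0]}
  gripper: 0.8

```text
time_s: 24.52
position: [0.5031, 0.0971, 0.0996]
tcp_rot: [[0.355, 0.935, 0.001], [0.935, -0.355, -0.0], [0.0, 0.001, -1.0]]
force: [0.2, -1.5, 2.2]
opening: 0.169
grasp_force: 30.0
```

```bash
python3 look.py j; python3 -c "
from plan import *
plan([])"
```

```text
T 29 [170.  132.2] r 0.135 ang 9.7
S 12 [311.5 150. ] r 0.141 ang 9.4
S 6 [250.8 171.2] r 0.141 ang 248.8
S 6 [250.7 175.2] r 0.161 ang 252.4
felt 86 [151.6 176.6] 0.074 78.0
t 24.6167 [0.503  0.0971 0.0996] yaw 69.2 j [ -2.  33. 104.  -0.  43.  19.] op 0.171
```

>>> servo_tool:
  targets:
    - {"offset": [0, 0, 0], "dr": [0, 0, 0]}
    - {"offset": [0, 0, 0], "dr": [0, 0, 0]}
    - {"offset": [0, 0, 0], "dr": [0, 0, 0]}
    - {"offset": [0, 0, 0], "dr": [0, 0, 0]}
    - {"offset": [0, 0, -0.03], "dr": [0, 0, 0]}
    - {"offset": [0, 0, -0.06], "dr": [0, 0, 0]}
    - {"offset": [0, 0, -0.1], "dr": [0, 0, 0]}
    - {"offset": [-0.04, 0, -0.13], "dr": [0, 0, 0]}
    - {"offset": [-0.08, 0, -0.15], "dr": [0, 0, 0]}
    - {"offset": [-0.11, 0, -0.15], "dr": [0, 0, 0]}
    - {"offset": [-0.11, 0, -0.15], "dr": [0, 0, 0]}
    - {"offset": [-0.11, 0, -0.15], "dr": [0, 0, 0]}
  gripper: 0.2

```text
time_s: 25.62
position: [0.4633, -0.0071, 0.2501]
tcp_rot: [[0.359, 0.933, 0.001], [0.933, -0.359, 0.0], [0.0, 0.001, -1.0]]
force: [0.3, 0.6, -0.4]
opening: 0.403
grasp_force: 0.0
```

```bash
python3 look.py k; python3 -c "
from plan import *
plan([])"
```

```text
T 31 [170.1 132.3] r 0.135 ang 9.6
T 24 [128.5 206.9] r 0.141 ang 130.2
S 12 [311.5 150. ] r 0.141 ang 9.4
S 8 [251.5 171.5] r 0.142 ang 249.9
felt 87 [151.5 176.8] 0.074 78.5
felt 154 [181.1 218.7] 0.103 197.0
t 25.7167 [ 0.4634 -0.0052  0.2492] yaw 69.2 j [-15.  16. 103.   0.  62.   6.] op 0.397
```

View pics/kS.png

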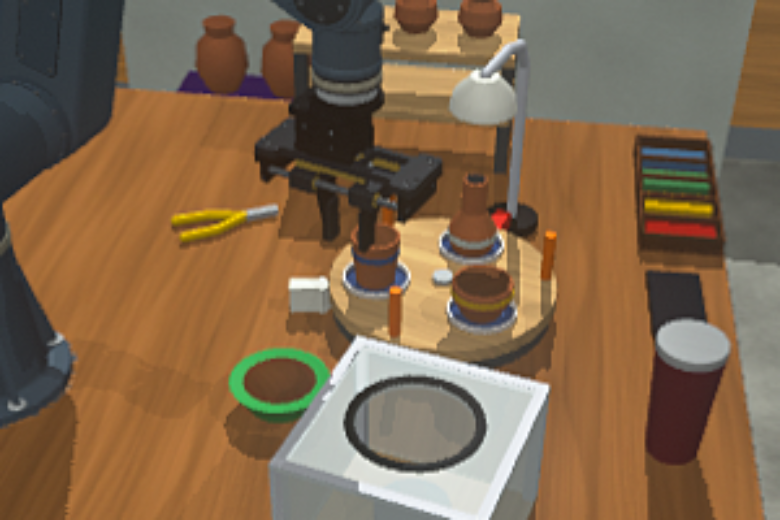

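The vase stands upright at (472,225) by the red pointer under the lamp. The cup (376,260) and bowl (482,295) are in their saucers, the dish is undisturbed, and the gripper is clear.

```bash
python3 -c "
from rig import ticket
print(ticket.hand_in())"
```

```text
the job is handed in; nothing more can be done
None
```

The job is done and handed in at about 26 s: the vase stands released in its saucer, within about half a degree of the red pointer under the lamp, with the cup and bowl still in their saucers and the dish and cone untouched.

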